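# Slide the lock carrier home in the drilling jig and lock it with the turn-button

### The arm

A 6-joint arm with a two-finger parallel gripper is mounted at the origin on the work surface; the furniture and walls round the work are solid. World frame = base frame: x ahead of the robot, y to its left, z up, the work surface at z = 0. Lengths are in m, angles in degrees, forces in N, time in s.
With the tool pointing down it reaches from about 0.275 to 0.775 m from the base axis. Payload 14.6 kg.
Tool frame: the origin (TCP) lies on the centre line of the jaws, within the pads' length; the fingertips stand 25 mm ahead of it and the grasp point (between the pads) lies 6 mm ahead of it; z points along the fingers, y is the line along which they close (so a half turn about z gives the same grasp; the last joint's range is limited). The gripper opens to 85 mm and grips with 20 to 120 N. Pads are 22 mm wide; open, the fingers measure 114 mm over their backs; the gripper's body (76 mm by 85 mm) begins 54 mm behind the grasp point. The pads swing forward as they close: fully open they stand 13 mm farther back than shut.
Start: joints at [-78.913, 15.075, -2.767, 72.158, 0, 81.102], TCP at [0.179, -0.493, 0.256] pointing down, gripper open.
Joint ranges: [-151.79, 151.79], [-50.71, 97.33], [-67.44, 78.34], [-121.81, 120.89], [-77.56, 73.72], [-180, 180]. Speed limits (degrees/s): [108.29, 108.29, 147.25, 159.86, 180, 180].

### API

Orientations are given as [roll, pitch, yaw] about the fixed x, y, z axes, in that order (R = Rz(yaw) Ry(pitch) Rx(roll)).
In Python, from rig import telemetry, eyes, workorder, masks_of gives the robot as it stands.
- The arm moves only by the shell command python3 -m pendant 'ROWS' [FORCE]. ROWS is text: rows parted by semicolons, each of 7 numbers parted by spaces: the shift along the tool's x, y, z as a fraction of full scale, then the turn, a rotation vector about the tool's x, y, z as a fraction of full scale, then the opening, from -1 (shut) to 1 (fully open). A call has 1 to 12 rows; each row shifts and turns the commanded pose from where the row before left it, along the tool's axes as they then stand; what a row does not reach is not made up. Full scale, the value 1, is 40 mm for a shift and 0.08 rad for a turn. A row lasts 1/12 s, in which the tool goes at most 41.7 mm and 7.16 degrees, less where a joint would pass 70% of its speed; a pose out of reach is approached as far as the arm can. A call with a number of a shift or a turn outside -1 to 1 is refused whole. A call with a gripper value outside its range is refused whole. The fingers move at their own pace and stop on an object; FORCE is the grip in N (left out, the last holds). Time passes only in rows, so rows that do not move let the fingers close. It gives the time, the measured TCP pose, the force, the opening and the grip force at its end, in the units of the state.
- telemetry.sense(): the state, without advancing time (a new reading comes with each control period).
- eyes.grab_frame(name): name is "scene" or "top"; returns (picture, depth): 480x640x3 uint8, red, green, blue; 480x640 float32, m along the optical axis (not along the pixel's ray), 0 where there is no reading.
- eyes.camera_info(name): a dict with "fx", "fy", "cx", "cy" (pixels), "position" and "attitude" of the camera in the world. Camera axes: x right, y down, z forward; pixel columns grow to the right and rows downward; lengths in m; the calibration is good to about 2 mm. A picture is of the moment at which its call begins. camera_info takes no time and is no camera call.
- workorder.job_done(): hands the job in; it is judged then, once.
Trained networks look in the newest picture that a camera, given by its name, has taken for a name from the list of things; names that differ only in an ending like _2 or _b are one class to them, and where a whole thing is asked for, a point or a joint stands for the part that bears it (a point fixed in the world has none). Each returns a list of dicts, best first, with "score" (0 to 1); they miss things now and then, are a little off and sometimes report something else, mostly with a low value. They report only what shows in the picture. A call takes as long as a camera call.
- masks_of(name, camera): "region" (480x640 bool, what is visible of it) and "bbox" ([centre column, centre row, width, height] in pixels, round what is visible of it).
The state is a dict: "t": time; "joint_pos": joint angles; "joint_vel": joint speeds; "joint_torque": joint torques, N m; "tcp_pos": TCP position; "orientation": TCP orientation; "force": force on the tool from outside, world axes, zero at the start; "moment": the same for the moment, N m; "grip_width": finger opening in m; "grip_force": force on a finger pad.
Only numpy, scipy, OpenCV 4.12 (cv2) and the standard library are available. Lean on these libraries where they do the work, as an engineer would, in place of code of your own. Each camera call takes 0.05 s, during which the arm holds its last target. There are 200 camera calls.

### The job

The lock case is set up on the sliding board of the wooden drilling jig. With a fingertip, gently push the board along its rails towards the aluminium drill bridge until you feel it drop fully home into the locating notches, then push the black stud of the brass turn-button round until the button lies straight across the board, so that the drill cannot lift it. Only push: do not pick anything up, and leave the tools and hardware round the jig where they are.

Things in the scene. Friction and masses are not known exactly. Their poses are not given: they have to be found in the camera images.
- jig: Drilling jig fixed to the counter: plywood base 350 x 200 x 15 mm. Origin: centre of its underside; +x = slide direction (to the bridge), +y left of it, z up. Pale rails along x at y = +-52 mm, tops 35 mm up, with notches 18 mm long, 8 mm deep at x = 0 and 140 mm. Side guides 16 mm thick at y = +-74.5 mm, tops 51 mm up, x = -170 to 170 mm
- bridge (a point): Centre of the top of the aluminium drill bridge (120, 0, 93 mm in the jig's frame): a bar 28 mm along x, 200 mm along y, 12 mm thick, on posts at y = +-92 mm; its drill bushes and screw heads stand up to 8 mm above this point. Fixed; do not hit
- carrier: Loose sliding board, waxed pale wood, 170 (x) x 130 x 12 mm, about 0.6 kg with the lock. Origin: centre of its underside; axes as the jig's. Two dark battens under it (14 mm long, 10 mm deep, at x = +-70 mm) ride on the rails: origin 45 mm above the jig's, 37 mm once they drop into the notches. Starts 60 to 110 mm short of home. Slides at 2 to 3 N; falls by its weight, then stops hard
- lock (a point): Centre of the mortise lock case fixed on the board's front half, at board-top height (35, 0, 12 mm in the board's frame): body 42 (x) x 62 mm, 10 mm tall; brass face plate 74 mm long (x), 16 mm tall, 25 mm to the -y side
- push_strip (a point): Middle of the rear face of the dark wooden push strip across the rear end of the board: 100 mm wide (y), 12 mm thick (from here towards +x), its top 10 mm above this point; the board's rear end goes on flush below it, 22 mm down from here. Axes as the board's. Push here towards +x; a light press on its top also helps the board down
- seat (a point): Point of the jig where the origin of the board lies when it is home (70 mm along +x and 37 mm above the jig's origin); axes as the jig's
- turn_button (a joint): Brass turn-button on the left guide, rad: 0 = along the guide, pointing to the jig's +x; grows inward (clockwise from above) to its stop at 1.57 = straight across the board; negative = outward (to -0.8). Stays where left; about 1 N at the stud turns it. Bar 16 mm wide, 46 mm long from the screw, 52 to 60 mm above the jig's origin: passes over the board only when home (top 49 mm; before, 57 mm)
- pivot (a point): Axis of the turn-button's screw at the top of the left guide (25, 74.5, 51 mm in the jig's frame; fixed to the jig)
- stud (a point): Centre of the top of the black finger stud on the turn-button: upright, 13 mm in diameter, 24 mm tall, standing on the button bar, 36 mm from the screw's axis; its top is 84 mm above the jig's origin
- screwdriver_yellow: Screwdriver with yellow handle lying on the counter, 186 mm long, 28 mm tall, loose; origin under its middle, its y along its length. Leave alone
- brass_knob_0: Turned brass knob standing on the counter, 35 mm wide, 37 mm tall, loose; origin under its centre. Leave alone
- oil_can: Red oil can, 64 mm wide, 140 mm tall, loose; origin under its centre. Leave alone
- padlock: Small brass padlock lying flat, 59 x 38 x 13 mm, loose; origin under its centre. Leave alone
- tape_roll: Roll of brown paper tape lying flat, 74 mm across, 25 mm tall, loose; origin under its centre. Leave alone

How it is judged:
By the outcome, as a careful person would: the job done as asked, in the order asked, and still so for the second after the job is handed in, with the robot touching nothing.
It also fails if it takes over 46 s, if anything falls off the work surface, if the arm or the gripper's body presses on something with over 40 N, if the wrist force passes 120 N, or if a joint passes its speed limit or range.

## Working session

There is one attempt and no reset: what is moved stays moved. The work goes in short steps, Python scripts to look and compute and a shell command to move; the robot and the scene stay as the last step left them, time stands still between calls to the robot, and variables do not carry over. Pictures are saved under pics/ and viewed, at most 10 in all, crops included, and the job is handed in when it is done.

```bash
mkdir -p pics; ls; cat > h.py <<'E'
import numpy as np,cv2
from scipy.spatial.transform import Rotation as R
from rig import telemetry, eyes, workorder, masks_of
def cam(n):
    c=eyes.camera_info(n); return c
def grab(n,f=None):
    p,d=eyes.grab_frame(n)
    if f: cv2.imwrite('pics/'+f,p[:,:,::-1])
    return p,d
E
python3 - <<'E'
from h import *
for n in('scene','top'):
    print(cam(n)); grab(n,n+'0.png')
    for k in('carrier','jig','push_strip','stud','turn_button','lock'):
        print(n,k,[(round(m['score'],2),np.round(m['bbox']).tolist()) for m in masks_of(k,n)][:2])
s=telemetry.sense();print(s)
E
```

```text
pics
{'fx': 495.4733475360812, 'fy': 495.4733475360812, 'cx': 323.9652943172693, 'cy': 237.73487238726557, 'position': array([-0.37687392, -0.43047572,  0.51486566]), 'attitude': array([-113.33299289,    0.91879756,  -66.55261921])}
scene carrier []
scene jig [(0.83, [277.0, 268.0, 45.0, 46.0])]
scene push_strip [(0.16, [477.0, 318.0, 38.0, 33.0])]
scene stud []
scene turn_button []
scene lock []
{'fx': 462.8535551101012, 'fy': 462.8535551101012, 'cx': 317.0233002396079, 'cy': 239.43581605957704, 'position': array([ 0.41455835, -0.01219196,  1.16608932]), 'attitude': array([-174.91153457,   -0.58762371,  -91.42459806])}
top carrier [(0.79, [231.0, 250.0, 91.0, 85.0]), (0.7, [224.0, 243.0, 157.0, 150.0])]
top jig [(0.57, [225.0, 243.0, 155.0, 150.0])]
top push_strip [(0.61, [229.0, 250.0, 88.0, 86.0])]
top stud [(0.44, [186.0, 257.0, 23.0, 15.0])]
top turn_button [(0.51, [184.0, 256.0, 22.0, 12.0])]
top lock [(0.68, [230.0, 248.0, 89.0, 80.0])]
{'t': 0.7, 'joint_pos': array([-7.89126035e+01,  1.50760049e+01, -2.76842403e+00,  7.21590954e+01,
       -1.37569513e-04,  8.11042400e+01]), 'joint_vel': array([ 0.01930622,  0.08050936,  0.02602982, -0.10374581,  0.01455856,
       -0.05403088]), 'joint_torque': array([-2.42374517e-03, -6.37309813e+01,  3.84733307e+01,  7.96785407e-04,
       -2.38131479e-04,  8.31808755e-07]), 'tcp_pos': array([ 0.17942803, -0.49337814,  0.25625818]), 'orientation': array([-1.79996497e+02, -4.09077310e-04,  1.99831565e+01]), 'force': array([ 0.33884864, -0.71156156,  0.83004217]), 'moment': array([-0.01867733, -0.01073243,  0.01794301]), 'grip_force': 0.0, 'grip_width': 0.08553675351921496}
```

```bash
python3 - <<'E'
import cv2
a=cv2.imread('pics/top0.png')[140:350,110:360]
cv2.imwrite('pics/topc.png',cv2.resize(a,None,fx=2.8,fy=2.8,interpolation=cv2.INTER_CUBIC))
E
```

```text
(no output)
```

View pics/topc.png

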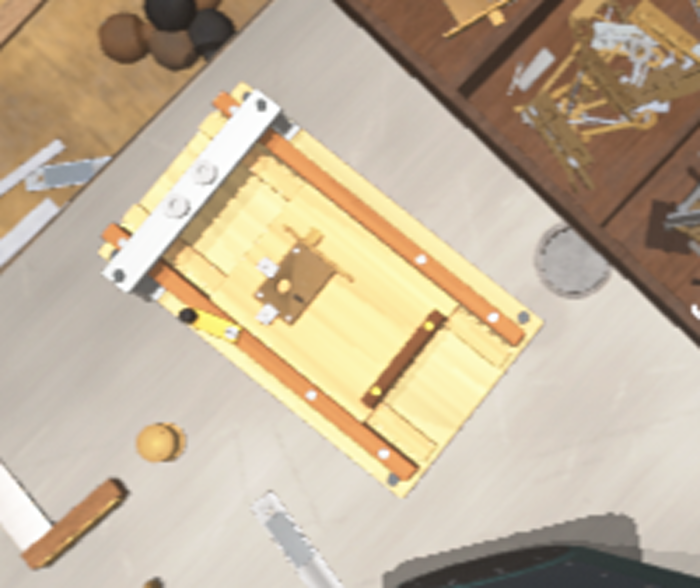

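View pics/scene0.png

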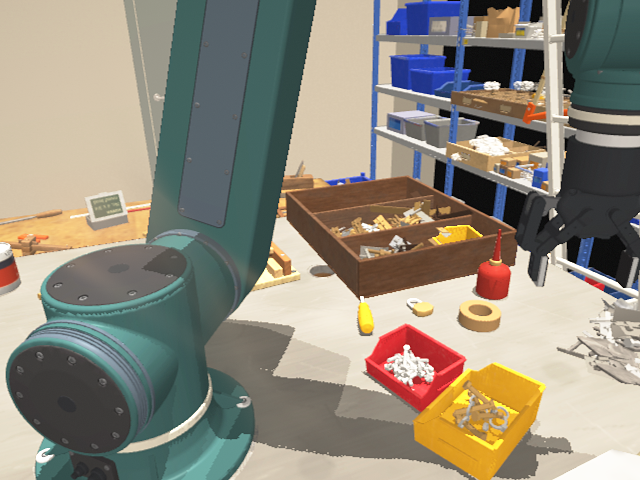

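View pics/top0.png

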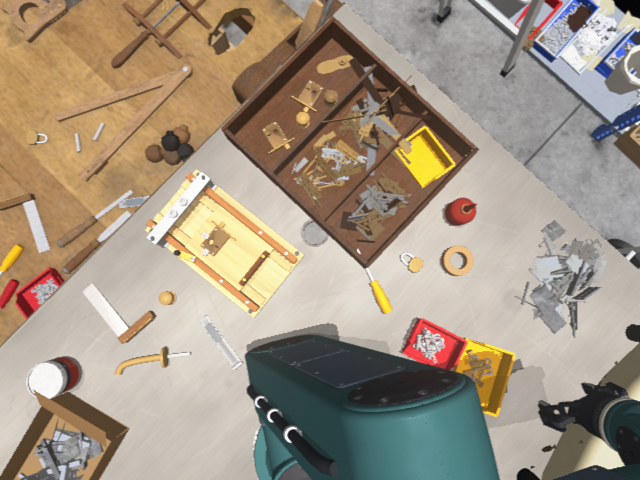

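The pictures show the jig left of centre in the top view, about (150–300, 170–315). In the crop, the push strip runs from (372,400) to (440,318). The button's screw is at about (232,332) and its stud at (188,316), so the button is turned slightly outward. The scene camera's view of the jig is blocked by the arm.

```bash
cat >> h.py <<'E'
def cloud(n,f=None):
    p,d=grab(n,f); c=cam(n); v,u=np.mgrid[:480,:640]
    P=np.stack([(u-c['cx'])/c['fx']*d,(v-c['cy'])/c['fy']*d,d],-1)@R.from_euler('xyz',c['attitude'],degrees=True).as_matrix().T+c['position']
    return p,d,P
def jigpose(p,P,d):
    h=cv2.cvtColor(p,cv2.COLOR_RGB2HSV).astype(int)
    m=(h[...,0]>=5)&(h[...,0]<=16)&(h[...,1]>120)&(h[...,2]>130)&(abs(P[...,2]-.051)<.006)&(d>0)
    m[:160]=0;m[330:]=0;m[:,:130]=0;m[:,310:]=0
    Q=P[m][:,:2]; (c,s,a)=cv2.minAreaRect((Q*1000).astype(np.float32))
    return m,Q,np.array(c)/1000,s,a
def px(n,X):
    c=cam(n); q=(np.atleast_2d(X)-c['position'])@R.from_euler('xyz',c['attitude'],degrees=True).as_matrix()
    return np.c_[q[:,0]/q[:,2]*c['fx']+c['cx'],q[:,1]/q[:,2]*c['fy']+c['cy']]
E
python3 - <<'E'
from h import *
p,d,P=cloud('top'); m,Q,c,s,a=jigpose(p,P,d); print(m.sum(),c,s,a)
yaw=a if 20<a<80 else a-90
def at(u,v): 
    return P[140+int(round(v/2.8)),110+int(round(u/2.8))]
for k,(u,v) in dict(strip1=(440,318),strip2=(372,400),mid=(406,360),screw=(232,332),stud=(188,316),br1=(260,105),br2=(120,275),brm=(192,190),base=(540,322),base2=(402,490),counter=(250,450)).items(): print(k,at(u,v).round(4))
E
```

```text
1394 [0.58307001 0.14813794] (339.4346923828125, 340.2250671386719) 50.14883804321289
strip1 [0.4797 0.0929 0.0755]
strip2 [0.4131 0.1504 0.0733]
mid [0.4453 0.122  0.072 ]
screw [0.4727 0.2694 0.0651]
stud [0.4867 0.3022 0.0828]
br1 [0.6597 0.2373 0.099 ]
br2 [0.5221 0.3542 0.0945]
brm [0.5911 0.2947 0.0933]
base [0.4788 0.0093 0.0136]
base2 [0.3338 0.1333 0.0121]
counter [ 0.371   0.2717 -0.0017]
```

```bash
python3 - <<'E'
from h import *
p,d,P=cloud('top'); m,Q,*_=jigpose(p,P,d)
o=np.array([.514,.204]);yaw=np.radians(50)
for i in range(4):
    A=np.array([[np.cos(yaw),np.sin(yaw)],[-np.sin(yaw),np.cos(yaw)]])
    L=(Q-o)@A.T; k=(abs(abs(L[:,1])-.0745)<.012)&(abs(L[:,0])<.19)
    (c,s,a)=cv2.minAreaRect((Q[k]*1000).astype(np.float32)); c=np.array(c)/1000
    yaw=np.radians(a if 20<a<80 else a+90); 
    A=np.array([[np.cos(yaw),np.sin(yaw)],[-np.sin(yaw),np.cos(yaw)]])
    o=c; print(k.sum(),o,np.degrees(yaw),s)
L3=np.dstack([(P[...,:2]-o)@A.T,P[...,2]])
hsv=cv2.cvtColor(p,cv2.COLOR_RGB2HSV).astype(int); g=hsv[...,2]
def rep(n,mm): print(n,mm.sum(),np.median(L3[mm],0).round(4),np.percentile(L3[mm],[5,95],0).round(4).tolist())
x,y,z=L3[...,0],L3[...,1],L3[...,2]; D=d>0
rep('bridge',D&(z>.085)&(z<.1)&(x>.08)&(x<.16)&(abs(y)<.11))
rep('strip',D&(z>.066)&(z<.085)&(x<0)&(x>-.17)&(abs(y)<.058)&(g<140))
rep('studtop',D&(z>.068)&(x<.085)&(x>0)&(y>.06)&(y<.13)&(g<90))
b=D&(z>.052)&(x<.09)&(x>0)&(y>.055)&(y<.13)&(hsv[...,1]>120)&(hsv[...,0]>18); rep('bar',b)
rep('lockdark',D&(z>.058)&(abs(y)<.04)&(x<.1)&(x>-.06)&(g<150))
np.savez('pose.npz',o=o,yaw=yaw)
T=lambda q:np.r_[o+np.array(q[:2])@A,q[2]]
big=cv2.resize(p[140:350,110:360,::-1],None,fx=2.8,fy=2.8,interpolation=cv2.INTER_CUBIC)
def line(qs,c):
    u=((px('top',[T(q) for q in qs])-[110,140]+.5)*2.8).astype(int); cv2.polylines(big,[u],True,c,1)
rec=lambda x0,x1,y0,y1,z:[(x0,y0,z),(x1,y0,z),(x1,y1,z),(x0,y1,z)]
line(rec(-.175,.175,-.1,.1,.015),(0,0,255))
line(rec(.106,.134,-.1,.1,.093),(255,0,0))
for t in(1,-1): line(rec(-.17,.17,t*.0665,t*.0825,.051),(0,200,0))
line(rec(.02,.03,.0695,.0795,.06),(255,0,255))
cv2.imwrite('pics/ov.png',big)
E
```

```text
1377 [0.5155614  0.20497795] 50.087928771972656 (339.843505859375, 163.6238250732422)
1377 [0.5155614  0.20497795] 50.087928771972656 (339.843505859375, 163.6238250732422)
1377 [0.5155614  0.20497795] 50.087928771972656 (339.843505859375, 163.6238250732422)
1377 [0.5155614  0.20497795] 50.087928771972656 (339.843505859375, 163.6238250732422)
bridge 1016 [ 0.1175 -0.      0.0925] [[0.1056, -0.0904, 0.088], [0.1313, 0.0897, 0.0982]]
strip 67 [-0.1098  0.0024  0.0756] [[-0.1108, -0.0422, 0.0675], [-0.1079, 0.0429, 0.0794]]
studtop 17 [0.0574 0.0836 0.0825] [[0.0532, 0.08, 0.0802], [0.0612, 0.0874, 0.0852]]
bar 92 [0.0435 0.079  0.0595] [[0.0232, 0.0686, 0.0558], [0.0569, 0.0873, 0.0663]]
lockdark 13 [0.0183 0.0162 0.0669] [[-0.0037, 0.0084, 0.0638], [0.0228, 0.0197, 0.0693]]
```

View pics/ov.png

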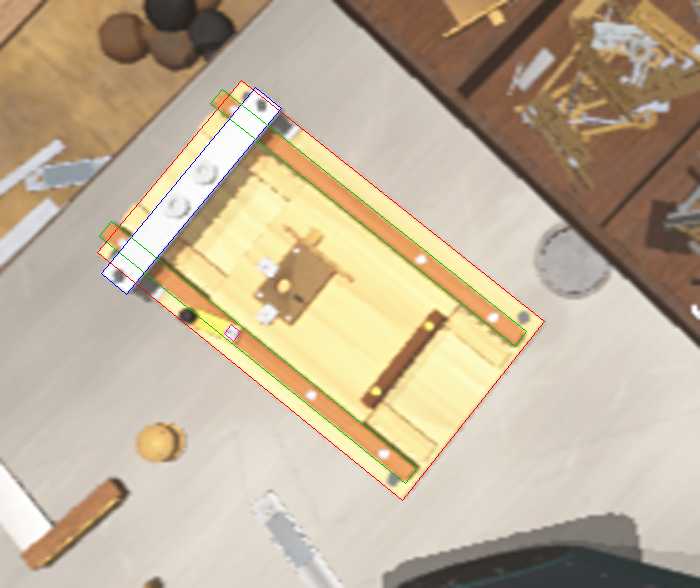

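The fitted outline matches the picture. The board is about 101 mm short of home and the stud points about -0.27 rad outward. I'll turn the tool to the jig's yaw, shut the gripper and move above the spot behind the strip.

```bash
python3 -m pendant '0 0 0 0 0 -1 -1;0 0 0 0 0 -1 -1;0 0 0 0 0 -1 -1;0 0 0 0 0 -1 -1;0 0 0 0 0 -1 -1;0 0 0 0 0 -1 -1;0 0 0 0 0 -0.57 -1'
python3 -m pendant '0.75 -0.24 0 0 0 0 -1;0.75 -0.24 0 0 0 0 -1;0.75 -0.24 0 0 0 0 -1;0.75 -0.24 0 0 0 0 -1;0.75 -0.24 0 0 0 0 -1;0.75 -0.24 0 0 0 0 -1;0.75 -0.24 0 0 0 0 -1;0.75 -0.24 0 0 0 0 -1;0.75 -0.24 0 0 0 0 -1;0.75 -0.24 0 0 0 0 -1'
cat >> h.py <<'E'
def jt():
    f=np.load('pose.npz');s=telemetry.sense();y=float(f['yaw']);A=np.array([[np.cos(y),np.sin(y)],[-np.sin(y),np.cos(y)]])
    print('t',s['t'],'jig xyz mm',(1000*np.r_[A@(s['tcp_pos'][:2]-f['o']),s['tcp_pos'][2]]).round(1),'ori',s['orientation'].round(1),'F jig',np.r_[A@s['force'][:2],s['force'][2]].round(1),'J',s['joint_pos'].round(),'w',round(s['grip_width'],4))
E
python3 -c 'from h import *;jt()'
```

```text
t: 1.38
tcp_pos: [0.1794, -0.4934, 0.2563]
orientation: [180.0, 0.0, 50.4]
force: [0.4, 0.7, 1.5]
grip_width: 0.0004
grip_force: 0.0
t: 2.22
tcp_pos: [0.2984, -0.2003, 0.2564]
orientation: [180.0, 0.0, 50.1]
force: [0.8, -0.9, -0.7]
grip_width: 0.0002
grip_force: 0.0
t 2.2167 jig xyz mm [-450.2  -93.4  256.4] ori [180.    0.   50.1] F jig [-0.1 -1.2 -0.7] J [-47.  -1. -22.  69.   0.  83.] w 0.0002
```

```bash
python3 -m pendant '0.75 -0.23 0 0 0 0 -1;0.75 -0.23 0 0 0 0 -1;0.75 -0.23 0 0 0 0 -1;0.75 -0.23 0 0 0 0 -1;0.75 -0.23 0 0 0 0 -1;0.75 -0.23 0 0 0 0 -1;0.75 -0.23 0.3 0 0 0 -1;0.75 -0.23 0.5 0 0 0 -1;0.75 -0.23 0.5 0 0 0 -1;0.6 -0.23 0.5 0 0 0 -1;0 0 0.4 0 0 0 -1;0 0 0 0 0 0 -1'
python3 -c 'from h import *
jt()
p,d,P=cloud("top","app.png")
cv2.imwrite("pics/appc.png",cv2.resize(p[140:350,110:360,::-1],None,fx=2.8,fy=2.8,interpolation=cv2.INTER_CUBIC))
grab("scene","apps.png")'
```

```text
t: 3.22
tcp_pos: [0.415, 0.084, 0.1659]
orientation: [-179.8, 0.1, 50.2]
force: [-1.3, 0.7, -0.1]
grip_width: 0.0001
grip_force: 0.0
t 3.2167 jig xyz mm [-157.3   -0.5  165.9] ori [-1.798e+02  1.000e-01  5.020e+01] F jig [-0.3  1.4 -0.1] J [  0.   8. -26.  55.   0. 130.] w 0.0001
```

View pics/appc.png

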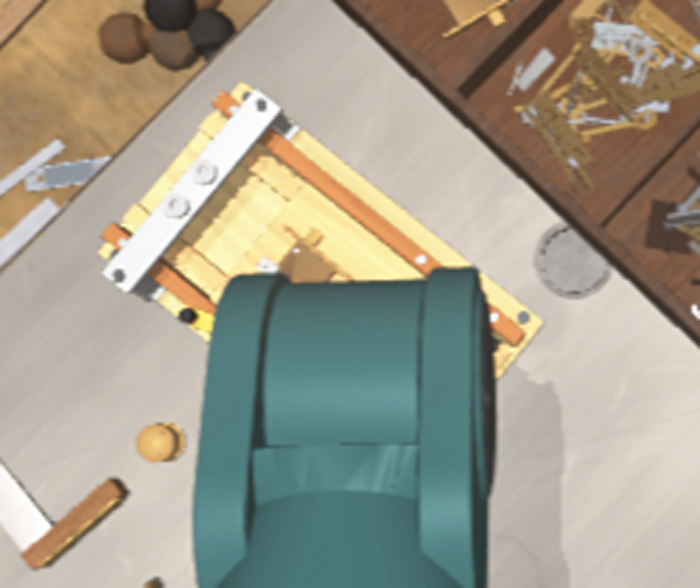

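The arm hides the strip from the top camera, while the bridge at (190,190) and the stud at (188,316) still show. I'll go down behind the strip and approach slowly, watching the force.

```bash
python3 -m pendant '0 0 0.65 0 0 0 -1;0 0 0.65 0 0 0 -1;0 0 0.65 0 0 0 -1;0 0 0 0 0 0 -1;0.15 0 0 0 0 0 -1;0.15 0 0 0 0 0 -1;0.15 0 0 0 0 0 -1;0 0 0 0 0 0 -1'; python3 -c 'from h import *;jt()'
python3 -m pendant '0.1 0 0 0 0 0 -1;0.1 0 0 0 0 0 -1;0.1 0 0 0 0 0 -1;0.1 0 0 0 0 0 -1;0.1 0 0 0 0 0 -1'; python3 -c 'from h import *;jt()'
```

```text
t: 3.98
tcp_pos: [0.4297, 0.0975, 0.0917]
orientation: [179.9, -0.1, 50.1]
force: [0.0, -0.0, -0.6]
grip_width: -0.0001
grip_force: 0.0
t 3.9833 jig xyz mm [-137.6   -3.1   91.7] ori [ 1.799e+02 -1.000e-01  5.010e+01] F jig [-0.  -0.  -0.6] J [  2.  14. -32.  43.   0. 132.] w -0.0001
t: 4.4
tcp_pos: [0.4408, 0.1123, 0.0903]
orientation: [180.0, 0.0, 50.1]
force: [-4.8, -5.9, 1.6]
grip_width: -0.0003
grip_force: 4.9
t 4.4 jig xyz mm [-119.    -2.1   90.3] ori [180.    0.   50.1] F jig [-7.6 -0.1  1.6] J [  4.  15. -31.  44.  -0. 134.] w -0.0003
```

```bash
for i in 1 2 3 4; do python3 -m pendant '0.1 0 0 0 0 0 -1;0.1 0 0 0 0 0 -1;0.1 0 0 0 0 0 -1;0.1 0 0 0 0 0 -1' >/dev/null; python3 -c 'from h import *;jt()'; done
```

```text
t 4.7333 jig xyz mm [-103.2   -2.    90.2] ori [-180.     0.    50.1] F jig [-4.3  0.6  2.4] J [  5.  16. -29.  45.  -0. 135.] w -0.0001
t 5.0667 jig xyz mm [-87.   -2.1  90.2] ori [-180.    -0.    50.1] F jig [-3.3  0.2 -1.1] J [  7.  18. -27.  45.   0. 137.] w -0.0002
t 5.4 jig xyz mm [-71.   -2.1  90.2] ori [-180.    -0.    50.1] F jig [-3.5  0.6 -2.1] J [  8.  19. -25.  46.   0. 138.] w 0.0004
t 5.7333 jig xyz mm [-55.   -2.1  90.2] ori [-180.     0.    50.1] F jig [-3.7 -0.8 -1.3] J [  9.  20. -23.  47.  -0. 139.] w 0.0002
```

```bash
python3 -m pendant '0.1 0 0 0 0 0 -1;0.1 0 0 0 0 0 -1;0.05 0 0 0 0 0 -1;0.05 0 0 0 0 0 -1'>/dev/null;python3 -c 'from h import *;jt()'; python3 -m pendant '0.05 0 0 0 0 0 -1;0.05 0 0 0 0 0 -1;0 0 0 0 0 0 -1'>/dev/null;python3 -c 'from h import *
jt()
p,d,P=cloud("top")
cv2.imwrite("pics/mid.png",cv2.resize(p[140:350,110:360,::-1],None,fx=2.8,fy=2.8))'; ls -la pics/mid.png
```

```text
t 6.0667 jig xyz mm [-43.2  -2.1  90.3] ori [180.    0.   50.1] F jig [-3.  -1.6  0.4] J [ 10.  21. -22.  47.  -0. 140.] w 0.0
t 6.3167 jig xyz mm [-38.9  -2.1  90.3] ori [180.   -0.   50.1] F jig [-0.3  0.2  0.8] J [ 10.  21. -21.  47.   0. 140.] w 0.0001
-rw-r--r-- 1 agent agent 426722 Dec  3 19:48 pics/mid.png
```

```bash
for i in 1 2 3 4; do python3 -m pendant '0.04 0 0 0 0 0 -1;0.04 0 0 0 0 0 -1' >/dev/null; python3 -c 'from h import *;jt()'; done
```

```text
t 6.5333 jig xyz mm [-36.3  -2.1  90.4] ori [180.    0.   50.1] F jig [-4.2  0.4  2.4] J [ 11.  21. -21.  48.  -0. 141.] w 0.0001
t 6.7 jig xyz mm [-32.9  -2.2  90.4] ori [180.    0.   50.1] F jig [-5.  -1.1  3.9] J [ 11.  21. -21.  48.  -0. 141.] w 0.0001
t 6.8667 jig xyz mm [-29.7  -2.1  90.3] ori [180.    0.   50.1] F jig [-5.8 -0.7  2.9] J [ 11.  22. -20.  48.  -0. 141.] w -0.0002
t 7.0333 jig xyz mm [-26.4  -2.2  90.3] ori [180.   -0.   50.1] F jig [-3.9 -0.9 -0.2] J [ 11.  22. -20.  48.  -0. 141.] w -0.0
```

```bash
for i in 1 2 3; do python3 -m pendant '0.03 0 0 0 0 0 -1;0.03 0 0 0 0 0 -1' >/dev/null; python3 -c 'from h import *;jt()'; done
```

```text
t 7.2 jig xyz mm [-24.   -2.1  90.2] ori [-180.    -0.    50.1] F jig [-3.2  0.2  1.4] J [ 12.  22. -20.  48.   0. 141.] w -0.0
t 7.3667 jig xyz mm [-21.8  -2.   90.2] ori [-180.     0.    50.1] F jig [-6.6 -0.4  2.5] J [ 12.  22. -19.  48.  -0. 142.] w -0.0
t 7.5333 jig xyz mm [-21.2  -1.8  90. ] ori [180.    0.2  50.1] F jig [-22.   -1.9  10.4] J [ 12.  22. -19.  49.  -0. 142.] w 0.0001
```

It stopped hard at 22 N, right where home is expected. I'll back off and feel the height of the strip's top: the TCP should stop at about 94 mm if the board is home, or 102 mm if not.

```bash
python3 -m pendant '-0.25 0 0 0 0 0 -1;0 0 -0.35 0 0 0 -1;0 0 -0.35 0 0 0 -1;0.5 0 0 0 0 0 -1;0.1 0 0 0 0 0 -1;0 0 0 0 0 0 -1;0 0 0 0 0 0 -1'>/dev/null; python3 -c 'from h import *;jt()'
python3 -m pendant '0 0 0.2 0 0 0 -1;0 0 0.08 0 0 0 -1;0 0 0 0 0 0 -1'>/dev/null;python3 -c 'from h import *;jt()'
for i in 1 2 ; do python3 -m pendant '0 0 0.04 0 0 0 -1;0 0 0.04 0 0 0 -1'>/dev/null;python3 -c 'from h import *;jt()'; done
```

```text
t 8.1167 jig xyz mm [ -5.6  -1.9 117.9] ori [-180.     0.    50.1] F jig [ 0.9  1.1 -0.8] J [ 13.  22. -15.  53.   0. 143.] w -0.0002
t 8.3667 jig xyz mm [ -6.3  -1.7 105.8] ori [-1.799e+02  1.000e-01  5.010e+01] F jig [-0.4  0.1 -0. ] J [ 13.  23. -16.  52.   0. 143.] w 0.0001
t 8.5333 jig xyz mm [ -5.5  -2.1 103.7] ori [-180.    -0.    50.1] F jig [ 0.5 -0.5  0.4] J [ 13.  23. -16.  51.   0. 143.] w 0.0004
t 8.7 jig xyz mm [ -5.4  -2.1 100.6] ori [180.   -0.   50.1] F jig [-0.   0.4 -0.7] J [ 13.  23. -16.  51.  -0. 143.] w 0.0003
```

```bash

for i in 1 2 3; do python3 -m pendant '0 0 0.04 0 0 0 -1;0 0 0.04 0 0 0 -1'>/dev/null;python3 -c 'from h import *;jt()'; done
```

```text
t 8.8667 jig xyz mm [-5.3 -2.1 97.4] ori [180.   -0.   50.1] F jig [ 0.9 -0.7 -0.6] J [ 13.  23. -17.  50.   0. 143.] w -0.0001
t 9.0333 jig xyz mm [-5.4 -2.1 94.1] ori [-180.     0.    50.1] F jig [0.4 0.  0.2] J [ 13.  23. -17.  50.   0. 143.] w 0.0
t 9.2 jig xyz mm [-5.2 -2.3 93.5] ori [ 1.799e+02 -1.000e-01  5.010e+01] F jig [-19.3  12.6  70.6] J [ 13.  23. -17.  50.  -0. 143.] w -0.0
```

Contact at 94 mm means the strip's top is at about 69 mm, so the board is down. Now I'll lift and move outside the stud, and check the front of the board with the camera.

```bash
python3 -m pendant '0 0 -0.3 0 0 0 -1;0 0 -0.7 0 0 0 -1;0 0 -0.8 0 0 0 -1;0.3 -0.7 0 0 0 0 -1;0.4 -0.8 0 0 0 0 -1;0.4 -0.8 0 0 0 0 -1;0.4 -0.6 0 0 0 0 -1;0.1 -0.2 0 0 0 0 -1;0 0 0 0 0 0 -1;0 0 0 0 0 0 -1'>/dev/null; python3 - <<'E'
from h import *
jt()
p,d,P=cloud("top")
cv2.imwrite("pics/m2.png",cv2.resize(p[140:350,110:360,::-1],None,fx=2.8,fy=2.8,interpolation=cv2.INTER_CUBIC))
f=np.load('pose.npz');y=float(f['yaw']);A=np.array([[np.cos(y),np.sin(y)],[-np.sin(y),np.cos(y)]])
L=np.dstack([(P[...,:2]-f['o'])@A.T,P[...,2]])
for x0 in(-.005,.02,.05,.07,.09):
  for y0 in(-.06,-.04,.04,.06):
    m=(abs(L[...,0]-x0)<.006)&(abs(L[...,1]-y0)<.005)&(d>0)&(L[...,2]<.1)
    print(x0,y0,m.sum(),np.median(L[m][:,2]).round(4) if m.any() else '',end='; ')
  print()
E
```

```text
t 10.0333 jig xyz mm [ 58.5 121.9 162.9] ori [180.    0.   50.2] F jig [ 0.1 -0.2 -0.2] J [ 27.  21.  -8.  60.  -0. 157.] w -0.0001
-0.005 -0.06 21 0.0482; -0.005 -0.04 17 0.0675; -0.005 0.04 19 0.0685; -0.005 0.06 21 0.0483; 
0.02 -0.06 20 0.0484; 0.02 -0.04 19 0.0481; 0.02 0.04 21 0.0489; 0.02 0.06 19 0.0484; 
0.05 -0.06 19 0.0477; 0.05 -0.04 19 0.0479; 0.05 0.04 20 0.0483; 0.05 0.06 20 0.0482; 
0.07 -0.06 20 0.0482; 0.07 -0.04 20 0.0485; 0.07 0.04 21 0.0491; 0.07 0.06 18 0.0484; 
0.09 -0.06 19 0.0482; 0.09 -0.04 19 0.0485; 0.09 0.04 19 0.0491; 0.09 0.06 19 0.049;
```

View pics/m2.png

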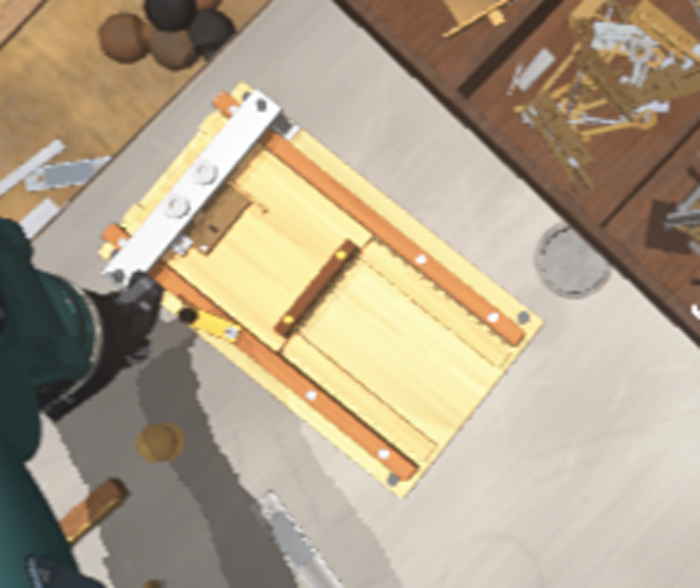

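The board is flat at about 48.5 mm all over, so it is home. The stud at (188,316) hasn't moved and the gripper is outside it. I'll go down and push the stud round its arc.

```bash
python3 -m pendant '0 0 0.7 0 0 0 -1;0 0 0.7 0 0 0 -1;0 0 0.34 0 0 0 -1;0 0 0 0 0 0 -1;0 0.15 0 0 0 0 -1;0 0.15 0 0 0 0 -1;0 0 0 0 0 0 -1'>/dev/null; python3 -c 'from h import *;jt()'
python3 -m pendant '0.03 0.1 0 0 0 0 -1;0.03 0.1 0 0 0 0 -1;0.03 0.1 0 0 0 0 -1;0.03 0.1 0 0 0 0 -1'>/dev/null; python3 -c 'from h import *;jt()'
```

```text
t 10.6667 jig xyz mm [ 59.3 108.   94.8] ori [ 1.799e+02 -1.000e-01  5.000e+01] F jig [ 0.2  1.1 -0. ] J [ 26.  25. -14.  51.  -0. 156.] w 0.0001
t 11.0 jig xyz mm [63.6 93.5 93.8] ori [180.   -0.   50.1] F jig [-1.7  1.8 -0.1] J [ 25.  26. -13.  51.   0. 155.] w 0.0001
```

```bash
python3 -m pendant '0.03 0.1 0 0 0 0 -1;0.03 0.1 0 0 0 0 -1;0.03 0.1 0 0 0 0 -1;0.03 0.1 0 0 0 0 -1'>/dev/null; python3 -c 'from h import *;jt()'
python3 -m pendant '-0.03 0.1 0 0 0 0 -1;-0.03 0.1 0 0 0 0 -1;-0.03 0.1 0 0 0 0 -1;-0.03 0.1 0 0 0 0 -1;-0.03 0.1 0 0 0 0 -1;-0.03 0.1 0 0 0 0 -1'>/dev/null; python3 -c 'from h import *
jt()
p,d,P=cloud("top")
cv2.imwrite("pics/m3.png",cv2.resize(p[180:320,130:290,::-1],None,fx=4,fy=4,interpolation=cv2.INTER_CUBIC))'
```

```text
t 11.3333 jig xyz mm [68.2 77.6 93.3] ori [-180.     0.    50.1] F jig [-0.1  1.9  0.9] J [ 24.  26. -12.  52.   0. 154.] w 0.0001
t 11.8333 jig xyz mm [60.7 53.6 93.5] ori [-180.     0.    50.1] F jig [ 0.4  1.8 -0.4] J [ 21.  26. -11.  52.   0. 151.] w -0.0001
```

View pics/m3.png

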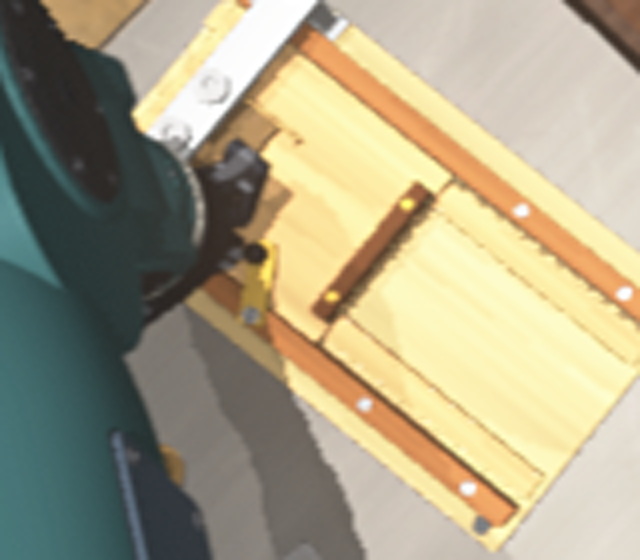

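The stud at (255,253) has moved inward and the button is over the board at roughly 50–60°. I'll carry on to the stop.

```bash
python3 -m pendant '-0.09 0.09 0 0 0 0 -1;-0.1 0.09 0 0 0 0 -1;-0.1 0.09 0 0 0 0 -1;-0.1 0.07 0 0 0 0 -1'>/dev/null; python3 -c 'from h import *;jt()'
for i in 1 2; do python3 -m pendant '-0.03 0 0 0 0 0 -1;-0.03 0 0 0 0 0 -1'>/dev/null; python3 -c 'from h import *;jt()'; done
```

```text
t 12.2167 jig xyz mm [45.  39.9 93.5] ori [180.   -0.   50.1] F jig [ 1.1  1.6 -0.3] J [ 19.  26. -13.  51.  -0. 149.] w 0.0001
t 12.3833 jig xyz mm [43.7 39.7 93.8] ori [ 1.80e+02 -1.00e-01  5.01e+01] F jig [11.1 -1.6 -5.1] J [ 19.  25. -13.  51.   0. 149.] w 0.0001
t 12.55 jig xyz mm [43.2 39.6 94.1] ori [179.9  -0.3  50.1] F jig [21.5 -0.  -8.9] J [ 19.  25. -13.  51.   0. 149.] w 0.0006
```

At the stop. I'll back off along +x, lift clear, and move away for a last look.

```bash
python3 -m pendant '0.2 0 0 0 0 0 -1;0.2 0 0 0 0 0 -1;0 0 -0.7 0 0 0 -1;0 0 -0.8 0 0 0 -1;0 0 -0.8 0 0 0 -1;-0.1 -0.8 0 0 0 0 -1;-0.1 -0.8 0 0 0 0 -1;-0.1 -0.8 0 0 0 0 -1;0 0 0 0 0 0 -1;0 0 0 0 0 0 -1'>/dev/null; python3 - <<'E'
from h import *
jt()
p,d,P=cloud("top")
cv2.imwrite("pics/m4.png",cv2.resize(p[180:320,130:290,::-1],None,fx=4,fy=4,interpolation=cv2.INTER_CUBIC))
f=np.load('pose.npz');y=float(f['yaw']);A=np.array([[np.cos(y),np.sin(y)],[-np.sin(y),np.cos(y)]])
L=np.dstack([(P[...,:2]-f['o'])@A.T,P[...,2]]); x,yy,z=[L[...,i] for i in range(3)]; h=cv2.cvtColor(p,cv2.COLOR_RGB2HSV)
m=(z>.07)&(z<.095)&(x>0)&(x<.07)&(yy>.02)&(yy<.1)&(h[...,2]<90); print(m.sum(),np.median(L[m],0))
for q in((-.005,-.04),(.03,-.04),(.09,-.05),(.09,.05)):
    k=(abs(x-q[0])<.006)&(abs(yy-q[1])<.005); print(q,np.median(z[k]).round(4))
E
```

```text
t 13.3833 jig xyz mm [ 44.5 137.6 185.7] ori [180.    0.   50.2] F jig [ 0.5 -0.1 -0.3] J [ 28.  19.  -8.  63.  -0. 158.] w -0.0002
15 [0.02276558 0.03827728 0.08313902]
(-0.005, -0.04) 0.0679
(0.03, -0.04) 0.0492
(0.09, -0.05) 0.0481
(0.09, 0.05) 0.049
```

View pics/m4.png

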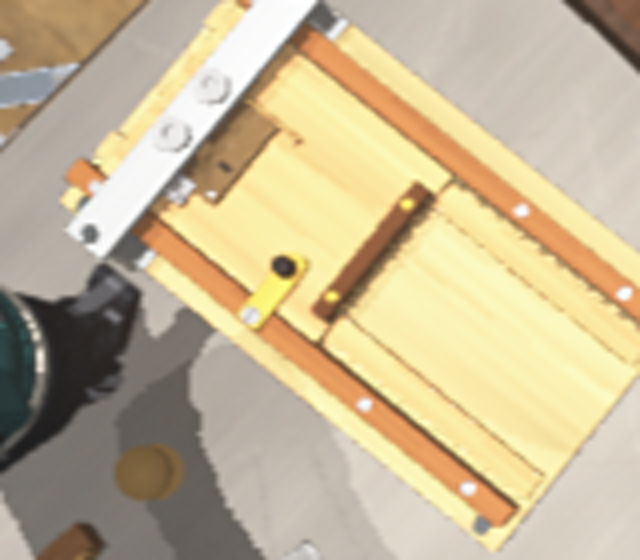

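The stud at (284,266) measures (23, 38) mm in the jig's frame, so the button lies straight across the board. The board is still home and the robot is touching nothing.

```bash
python3 -c 'from h import *;print(workorder.job_done())'
```

```text
the job is handed in; nothing more can be done
None
```

The board is home in its notches, the turn-button lies straight across it against its stop, and the job was handed in at about 13.5 s; the hardest push was a brief 70 N fingertip press on the strip top (wrist limit 120 N).

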